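Switch the conveyor off and clear the jammed packet

TASK

A biscuit packet has stuck askew on the little roller conveyor and its drive has tripped. First set the red-knobbed forward-off-reverse lever on the control box to its centre off position, so that the rollers cannot start again; only then slide the packet along the rollers onto the white outfeed plate, until it lies flat and square against the yellow end stop. Leave the lever in off, and do not disturb the dial timer or the tally counter.

Things in the scene. Friction and masses are not known exactly. Their poses are not given: they have to be found in the camera images.
- switch_box: fixed grey control box, 104 x 84 x 55 mm (x, y, z), aluminium top; origin at the centre of its underside, z up. The lever stands in the middle of its top and swings along the box's x axis. Marks on the top beside the lever (+y side): green on the +x side (forward), thin white line in the middle (off), orange on the -x side (reverse)
- lever_pivot (a point): the point in the middle of the box's top, 55 mm over the table, about which the lever swings
- lever_knob (a point): centre of the lever's red ball knob, 18 mm across, 55 mm from the pivot; below it is a steel rod 10 mm thick at the knob, 7 mm at the foot, in a round collar 8 mm high
- lever (a joint): angle of the switch lever, rad: 0 = upright = off; +0.42 = leaning to the box's +x (forward), where it starts; -0.42 = leaning to -x (reverse). Spring loaded, three stable places: within about 0.16 of upright it snaps upright, beyond that it snaps to that side's end. Leaving an end takes about 7 N at the knob; about 2.5 N on the upright lever pushes it through to the other side
- conveyor: fixed roller conveyor, 335 x 186 mm, aluminium side frames 170 mm apart inside, 88 mm high; origin on the table under its centre, z up, goods travel along its +x. Seven steel rollers that do not turn (24 mm thick, axes at x = -150 to +30 mm, tops 75 mm over the table), then a white plate from x = 45 to 160 mm, top at 73 mm; open at the -x end
- stop_face (a point): middle of the face of the yellow end stop, at conveyor x = 160 mm, y = 0, at the height of the white plate (73 mm); the stop rises 20 mm above the plate
- packet: sealed biscuit packet, flat and stiff, 88 x 135 x 13 mm (x, y, z), about 35 g, lying askew on the rollers, its long side roughly across the conveyor; origin at the centre of its underside, z up. Square against the stop its origin lies about 43 mm before the stop face
- dial_timer: red and white dial timer, 64 mm across, 37 mm high, standing loose behind the conveyor; origin at the centre of its underside; leave it alone
- tally_counter: small grey hand tally counter, 26 x 50 x 56 mm, standing loose behind the conveyor, near the timer; origin at the centre of its underside; leave it alone

How it is judged:
By the outcome, as a careful person would: the job done as asked, in the order asked, and still so for the second after the job is handed in, with the robot touching nothing.
It also fails if it takes over 48 s, if anything falls off the work surface, if the arm or the gripper's body presses on something with over 40 N, if the wrist force passes 120 N, or if a joint passes its speed limit or range.

ROBOT

A 7-joint arm with a two-finger parallel gripper is mounted at the origin on a cart in front of the work surface, level with it; the furniture and walls round the work are solid. World frame = base frame: x ahead of the robot, y to its left, z up, the work surface at z = 0. Lengths are in m, angles in rad, forces in N, time in s.
With the tool pointing down it reaches from about 0.375 to 0.925 m from the base axis. Payload 3.1 kg.
Tool frame: the origin (TCP) lies at the centre of the arm's flange, where the gripper is bolted on; the fingertips stand 173 mm ahead of it and the grasp point (between the pads) lies 155 mm ahead of it; z points along the fingers, y is the direction in which the jaws open and shut (so a half turn about z gives the same grasp; the last joint's range is limited). The gripper opens to 85 mm and grips with 20 to 120 N. Pads are 22 mm wide; open, the fingers measure 114 mm over their backs; the gripper's body (76 mm by 85 mm) begins 54 mm behind the grasp point. The pads swing forward as they close: fully open they stand 13 mm farther back than shut.
Start: joints at [-1.363, 0.383, 0.044, 1.598, -0.018, 1.161, -0.05], TCP at [0.196, 0.62, 0.405] pointing down, gripper open.
Joint ranges: [-2.61, 2.61], [-0.41, 2.15], [-1.48, 1.57], [0, 2.5], [-1.57, 4.71], [0.05, 1.97], [-2.85, 2.85]. Speed limits (rad/s): [2.79, 2.79, 3.14, 3.14, 3.14, 3.14, 3.14].

INTERFACE

Orientations are given as a 3x3 rotation matrix whose columns are the frame's x, y, z axes.
In Python, from station import bot, grab_frame, get_calibration, trace gives the robot as it stands.
- The arm moves only by the shell command python3 -m jog 'ROWS' [FORCE]. ROWS is JSON, a list of rows, each a list of 7 numbers: the shift along the tool's x, y, z in cm, then the turn, a rotation vector about the tool's x, y, z in degrees, then the gripper command: -1 is fully open, 1 is shut, values between are in proportion. A call has exactly 5 rows; each row shifts and turns the commanded pose from where the row before left it, along the tool's axes as they then stand; what a row does not reach is not made up. A row lasts 1/12 s, in which the tool goes at most 41.7 mm and 7.16 degrees, less where a joint would pass 70% of its speed; a pose out of reach is approached as far as the arm can. A call with a gripper value outside its range is refused whole. The fingers move at their own pace and stop on an object; FORCE is the grip in N (left out, the last holds). Time passes only in rows, so rows that do not move let the fingers close, or fill a call up. It gives the time, the measured TCP pose, the force and the opening at its end, in the units of the state.
- bot.state(): the state, without advancing time (a new reading comes with each control period).
- grab_frame(name): name is "scene" or "side" or "wrist"; returns the picture (400x640x3 uint8, red, green, blue); there is no depth.
- get_calibration(name): a dict with "fov_y" (degrees; the focal length in pixels is half the picture's height over the tangent of half this angle, whatever the lens; pixels are square), "cx", "cy" (the principal point, pixels), "rvec" (rotation vector, rad) and "tvec" (3), from world to camera coordinates, as OpenCV has them. Camera axes: x right, y down, z forward; pixel columns grow to the right and rows downward; lengths in m; the calibration is good to about 2 mm. A picture is of the moment at which its call begins: read the wrist's pose just before it. get_calibration takes no time and is no camera call; for the wrist camera it gives the pose at the moment of the call.
- bot.close_job(): hands the job in, once; it reports no verdict.
Trained networks look in the newest picture that a camera, given by its name, has taken for a name from the list of things; names that differ only in an ending like _2 or _b are one class to them, and where a whole thing is asked for, a point or a joint stands for the part that bears it (a point fixed in the world has none). Each returns a list of dicts, best first, with "p" (0 to 1); they miss things now and then, are a little off and sometimes report something else, mostly with a low value. They report only what shows in the picture. A call takes as long as a camera call.
- trace(query, camera): "region" (400x640 bool, what is visible of it) and "rect" ([left, top, width, height] in pixels, round what is visible of it).
The state is a dict: "time_s": time; "joint_positions": joint angles; "joint_velocities": joint speeds; "effort": joint torques, N m; "eef_pos": TCP position; "eef_rot": TCP orientation; "ft_force": force on the tool from outside, world axes, zero at the start; "ft_torque": the same for the moment, N m; "finger_gap": finger opening in m.
Only numpy, scipy, OpenCV 4.12 (cv2) and the standard library are available. Lean on these libraries where they do the work, as an engineer would, in place of code of your own. Each camera call takes 0.05 s, during which the arm holds its last target.

## Working session

There is one attempt and no reset: what is moved stays moved. The work goes in short steps, Python scripts to look and compute and a shell command to move; the robot and the scene stay as the last step left them, time stands still between calls to the robot, and variables do not carry over. Pictures are saved under pics/ and viewed, and the job is handed in when it is done.

```bash
ls; mkdir -p pics; cat > h.py <<'E'
import numpy as np, cv2
from station import bot, grab_frame, get_calibration, trace
def K(c):
    f=200/np.tan(np.radians(c["fov_y"])/2); return np.array([[f,0,c["cx"]],[0,f,c["cy"]],[0,0,1]])
def snap(n,fn):
    im=grab_frame(n); cv2.imwrite("pics/"+fn,im[:,:,::-1]); return im
def proj(c,P):
    return cv2.projectPoints(np.atleast_2d(np.float64(P)),np.float64(c["rvec"]),np.float64(c["tvec"]),K(c),None)[0][:,0]
def ray(c,uv):
    R=cv2.Rodrigues(np.float64(c["rvec"]))[0]; o=-R.T@np.float64(c["tvec"])
    return o,R.T@np.linalg.inv(K(c))@np.array([uv[0],uv[1],1.])
def onz(c,uv,z):
    o,d=ray(c,uv); return o+d*(z-o[2])/d[2]
def tri(obs):
    A=np.zeros((3,3));b=np.zeros(3)
    for c,uv in obs:
        o,d=ray(c,uv);d=d/np.linalg.norm(d);M=np.eye(3)-np.outer(d,d);A+=M;b+=M@o
    return np.linalg.solve(A,b)
E
python3 - <<'E'
from h import *
for n in("scene","side","wrist"): snap(n,n+"0.png"); print(n,get_calibration(n))
for n in("scene","side","wrist"):
  for q in("switch_box","lever_knob","conveyor","packet","dial_timer","tally_counter"):
    print(n,q,[(round(r["p"],2),r["rect"]) for r in trace(q,n)[:2]])
s=bot.state();print(s["time_s"],s["eef_pos"],s["eef_rot"])
E
```

```text
pics
scene {'fov_y': 44.47437916008836, 'cx': 319.80029432513993, 'cy': 198.850726746425, 'rvec': array([ 2.23990258, -0.89758181,  0.35248753]), 'tvec': array([-0.55147539,  0.27547921,  1.02184141])}
side {'fov_y': 47.11622953871416, 'cx': 321.8275224546482, 'cy': 202.897000724857, 'rvec': array([ 2.13113408, -0.28199111,  0.12154668]), 'tvec': array([-0.61791988,  0.06678628,  1.16519704])}
wrist {'fov_y': 65.026312423389, 'cx': 322.590826180952, 'cy': 197.94883290401276, 'rvec': array([-2.32704118, -1.70671172, -0.25672039]), 'tvec': array([-0.64946753, -0.03890814,  0.37891111])}
scene switch_box [(0.69, [203.9, 150.4, 42.8, 52.6]), (0.2, [282.0, 185.9, 158.5, 159.3])]
scene lever_knob []
scene conveyor [(0.77, [281.5, 188.4, 157.4, 152.8])]
scene packet [(0.58, [303.4, 207.2, 68.3, 50.0]), (0.25, [280.5, 187.0, 160.0, 154.4])]
scene dial_timer [(0.59, [347.8, 178.3, 20.7, 21.8]), (0.49, [280.3, 187.1, 159.2, 158.0])]
scene tally_counter [(0.66, [369.0, 201.8, 19.1, 21.0])]
side switch_box [(0.81, [245.2, 148.1, 42.0, 45.0])]
side lever_knob [(0.64, [264.8, 147.4, 5.4, 14.7])]
side conveyor [(0.74, [276.8, 194.1, 108.0, 131.4])]
side packet [(0.83, [286.9, 215.6, 66.8, 27.2])]
side dial_timer [(0.63, [366.2, 205.0, 24.7, 20.4])]
side tally_counter [(0.89, [366.5, 220.5, 19.8, 25.0])]
wrist switch_box []
wrist lever_knob []
wrist conveyor []
wrist packet []
wrist dial_timer []
wrist tally_counter []
1.05 [0.19564927 0.61985555 0.40466804] [[-9.53620557e-01  3.01011347e-01 -5.35814013e-05]
 [ 3.01011349e-01  9.53620557e-01 -2.26839527e-05]
 [ 4.42681986e-05 -3.77604934e-05 -9.99999998e-01]]
```

```bash
python3 - <<'E'
import cv2
a=cv2.imread("pics/scene0.png")[130:355,190:450]; cv2.imwrite("pics/s0c.png",cv2.resize(a,None,fx=2.6,fy=2.6,interpolation=2))
a=cv2.imread("pics/side0.png")[130:335,230:430]; cv2.imwrite("pics/d0c.png",cv2.resize(a,None,fx=2.9,fy=2.9,interpolation=2))
E
```

```text
(no output)
```

View pics/scene0.png

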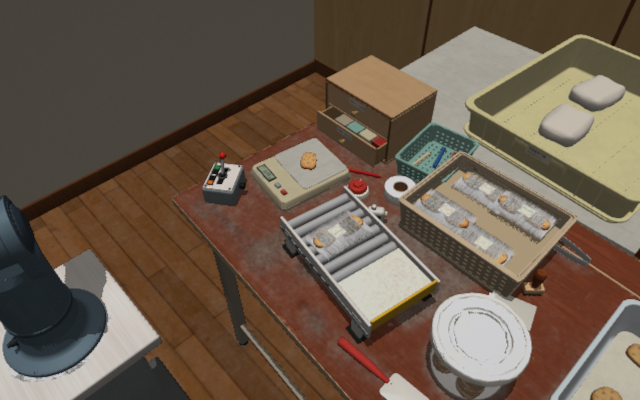

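View pics/wrist0.png

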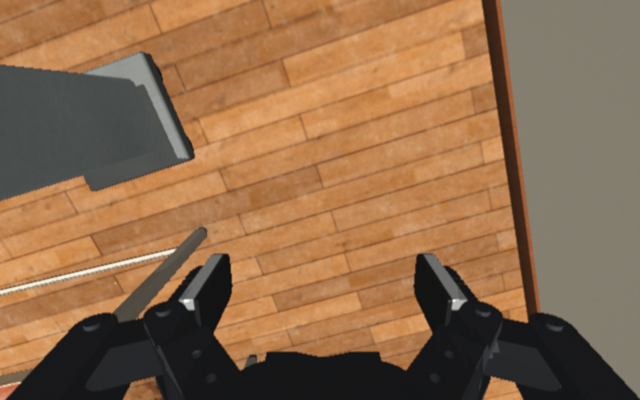

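```bash
sleep 0
```

```text
(no output)
```

View pics/s0c.png

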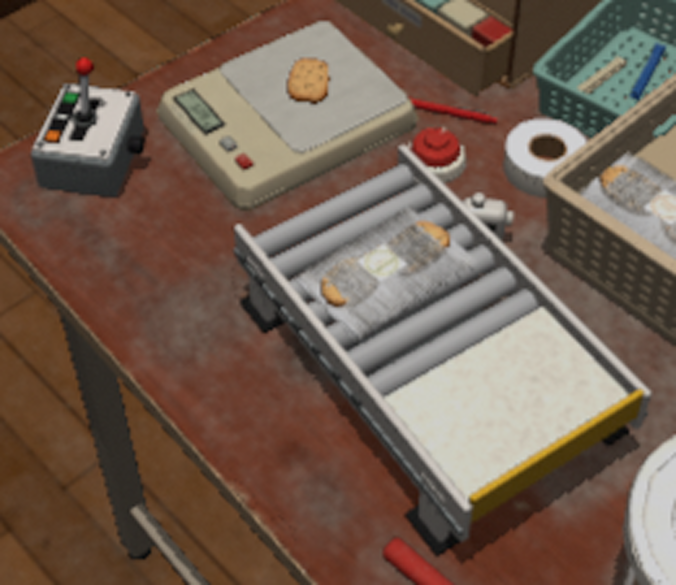

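View pics/d0c.png

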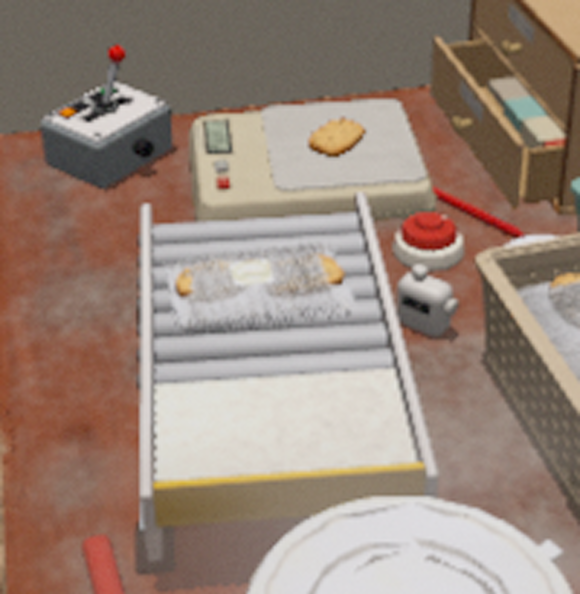

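```bash
cat > fit0.py <<'E'
from h import *
from scipy.optimize import least_squares
cs,cd=get_calibration("scene"),get_calibration("side")
S=lambda p:np.array(p)/2.6+[190,130]
D=lambda p:np.array(p)/2.9+[230,130]
# conveyor
X=.1675
for n,l in (("rl",((237,230),(146,207))),("rr",((403,148),(361,196))),("fr",((647,392),(435,487))),("fl",((468,505),(147,497)))):
    a=S(l[0]);b=D(l[1]); print(n,onz(cs,a,.088).round(4),onz(cd,b,.088).round(4),tri([(cs,a),(cd,b)]).round(4))
print("knob",tri([(cs,S((84,65))),(cd,D((116,53)))]).round(4))
for p in((37,152),(65,85),(140,95),(118,165),(70,98),(52,135)): print("boxS",onz(cs,S(p),.055).round(4))
for p in((43,125),(107,80),(172,120),(107,150),(68,112)): print("boxD",onz(cd,D(p),.055).round(4))
print(np.round(-cv2.Rodrigues(cs["rvec"])[0].T@cs["tvec"],2),np.round(-cv2.Rodrigues(cd["rvec"])[0].T@cd["tvec"],2))
for q in("timer",(436,150),(428,235),.037),("tally",(487,212),(428,300),.03):
    print(q[0],tri([(cs,S(q[1])),(cd,D(q[2]))]).round(3))
for p in((305,270),(430,208),(485,270),(350,340)): print("pkS",onz(cs,S(p),.085).round(4))
for p in((170,262),(335,243),(352,320),(175,330)): print("pkD",onz(cd,D(p),.085).round(4))
E
python3 fit0.py
```

```text
rl [ 0.4962 -0.1511  0.088 ] [ 0.4991 -0.1531  0.088 ] [ 0.4992 -0.1476  0.0839]
rr [ 0.674  -0.1809  0.088 ] [ 0.6729 -0.1867  0.088 ] [ 0.6764 -0.1783  0.0831]
fr [ 0.6191 -0.5026  0.088 ] [ 0.6146 -0.517   0.088 ] [ 0.624  -0.5004  0.0739]
fl [ 0.4447 -0.4719  0.088 ] [ 0.4424 -0.4775  0.088 ] [ 0.4444 -0.4718  0.0842]
knob [0.5165 0.1008 0.1063]
boxS [0.4389 0.0825 0.055 ]
boxS [0.5144 0.143  0.055 ]
boxS [0.5604 0.0781 0.055 ]
boxS [0.4849 0.0141 0.055 ]
boxS [0.5067 0.1235 0.055 ]
boxS [0.4629 0.0919 0.055 ]
boxD [0.4358 0.0701 0.055 ]
boxD [0.5092 0.1454 0.055 ]
boxD [0.5569 0.044  0.055 ]
boxD [0.4879 0.0051 0.055 ]
boxD [0.4623 0.0891 0.055 ]
[ 0.06 -0.75  0.93] [ 0.38 -1.07  0.68]
timer [ 0.745 -0.16   0.019]
tally [ 0.71  -0.258  0.028]
pkS [ 0.5103 -0.2239  0.085 ]
pkS [ 0.6395 -0.2485  0.085 ]
pkS [ 0.6216 -0.3304  0.085 ]
pkS [ 0.487  -0.3036  0.085 ]
pkD [ 0.5039 -0.2313  0.085 ]
pkD [ 0.6338 -0.2422  0.085 ]
pkD [ 0.617  -0.3399  0.085 ]
pkD [ 0.4912 -0.316   0.085 ]
```

```bash
cat >> h.py <<'E'
def rel():
    c=get_calibration("wrist");s=bot.state()
    R=cv2.Rodrigues(c["rvec"])[0];o=-R.T@c["tvec"];E=np.array(s["eef_rot"])
    return E.T@(o-s["eef_pos"]),E.T@R.T
def to(P,yang=None):
    "shift in current tool axes (cm) to TCP P; yaw deg about tool z so tool y has world angle yang"
    s=bot.state();E=np.array(s["eef_rot"])
    print("t",s["time_s"],"pos",np.round(s["eef_pos"],4),"shift cm",(E.T@(np.array(P)-s["eef_pos"])*100).round(2))
    if yang is not None:
        a=np.degrees(np.arctan2(E[1,1],E[0,1])); d=(a-yang+90)%180-90; print("yang now",a.round(2),"turn",round(d,2))
E
python3 - <<'E'
from h import *
print(rel())
E
python3 -m jog '[[-3,-2.8,0,0,0,0,-1],[-3,-2.8,0,0,0,0,-1],[-3,-2.8,0,0,0,0,-1],[-3,-2.8,0,0,0,0,-1],[-3,-2.8,0,0,0,0,-1]]' 40
```

```text
(array([0.07559148, 0.00075916, 0.03168997]), array([[ 1.96721491e-04, -9.54847418e-01, -2.97096567e-01],
       [ 9.99999965e-01,  2.39799624e-04, -1.08552473e-04],
       [ 1.74894694e-04, -2.97096535e-01,  9.54847432e-01]]))
time_s: 1.47
eef_pos: [0.2973, 0.4394, 0.4048]
eef_rot: [[-0.954, 0.301, 0.0], [0.301, 0.954, 0.0], [-0.0, 0.001, -1.0]]
ft_force: [0.4, -0.9, 1.1]
finger_gap: 0.0851
```

```bash
python3 -m jog '[[-3,-2.8,0,0,0,0,-1],[-3,-2.8,0,0,0,0,-1],[-3,-2.8,0,0,0,0,-1],[-3,-2.8,0,0,0,0,-1],[-3,-2.8,0,0,0,0,-1]]'
python3 -m jog '[[-3,-2.8,0,0,0,0,-1],[-3,-2.8,0,0,0,0,-1],[-3,-2.8,0,0,0,0,-1],[-3,-2.8,0,0,0,0,-1],[-3,-2.8,0,0,0,0,-1]]'
python3 -m jog '[[0,0,0,0,0,6.7,-1],[0,0,0,0,0,6.7,-1],[0,0,0,0,0,6.7,-1],[0,0,0,0,0,6.7,-1],[0,0,0,0,0,6.7,-1]]'
python3 - <<'E'
from h import *
snap("wrist","w1.png"); c=get_calibration("wrist")
for q in("switch_box","lever_knob"): print(q,[(round(r["p"],2),r["rect"]) for r in trace(q,"wrist")[:2]])
print(proj(c,[[.499,.078,.055],[.5165,.1,.106]]))
to([.499,.078,.26],39)
E
```

```text
time_s: 1.88
eef_pos: [0.3981, 0.2606, 0.4051]
eef_rot: [[-0.954, 0.301, 0.001], [0.301, 0.954, 0.001], [-0.0, 0.001, -1.0]]
ft_force: [0.2, 0.7, 0.7]
finger_gap: 0.0853
time_s: 2.3
eef_pos: [0.4989, 0.0819, 0.4052]
eef_rot: [[-0.954, 0.301, 0.001], [0.301, 0.954, 0.001], [-0.001, 0.001, -1.0]]
ft_force: [0.6, 1.5, -0.5]
finger_gap: 0.0852
time_s: 2.72
eef_pos: [0.4984, 0.0837, 0.4048]
eef_rot: [[-0.624, 0.781, 0.0], [0.781, 0.624, 0.0], [0.0, 0.0, -1.0]]
ft_force: [0.0, 0.1, -0.9]
finger_gap: 0.0855
switch_box [(0.86, [273.8, 126.8, 100.3, 90.0])]
lever_knob [(0.77, [324.4, 172.3, 34.5, 25.1])]
[[318.78572785 181.44277846]
 [349.10239898 188.71626243]]
t 2.8667 pos [0.4984 0.0839 0.4048] shift cm [-0.5  -0.33 14.48]
yang now 39.15 turn 0.15
```

View pics/w1.png

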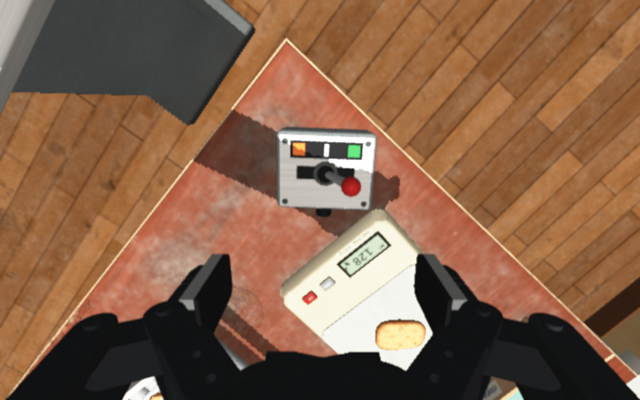

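```bash
python3 - <<'E'
from h import *
c=get_calibration("wrist")
p=[onz(c,u,.055) for u in((278,136),(375,138),(371,208),(279,207))]
for q in p: print(q.round(4))
print("mean",np.mean(p,0), [np.linalg.norm(p[i]-p[(i+1)%4]).round(3) for i in range(4)])
for d in(p[1]-p[0],p[2]-p[3]): print(np.degrees(np.arctan2(d[1],d[0])))
print("collar",onz(c,(325,173),.061)," knob",onz(c,(351,186),.105))
E
```

```text
[0.4379 0.0888 0.055 ]
[0.5145 0.1486 0.055 ]
[0.5609 0.0907 0.055 ]
[0.4837 0.0293 0.055 ]
mean [0.49926569 0.08932876 0.055     ] [np.float64(0.097), np.float64(0.074), np.float64(0.099), np.float64(0.075)]
37.98785348710219
38.49285101225142
collar [0.4974571  0.09022391 0.061     ]  knob [0.51617138 0.10313881 0.105     ]
```

```bash
python3 -m jog '[[0.1,0.1,3.7,0,0,0.7,-1],[0.1,0.1,3.7,0,0,0,-1],[0.1,0.1,3.7,0,0,0,-1],[0.1,0.1,3.7,0,0,0,-1],[0,0,0,0,0,0,-1]]' 25
python3 - <<'E'
from h import *
snap("wrist","w2.png"); to([.499,.0895,.257],38.4)
E
```

```text
time_s: 3.28
eef_pos: [0.4948, 0.0895, 0.2498]
eef_rot: [[-0.622, 0.782, -0.014], [0.783, 0.622, -0.006], [0.005, -0.015, -1.0]]
ft_force: [-2.4, 0.4, -0.8]
finger_gap: 0.0852
t 3.3333 pos [0.4966 0.0893 0.2532] shift cm [-0.14  0.2  -0.39]
yang now 38.43 turn 0.03
```

View pics/w2.png

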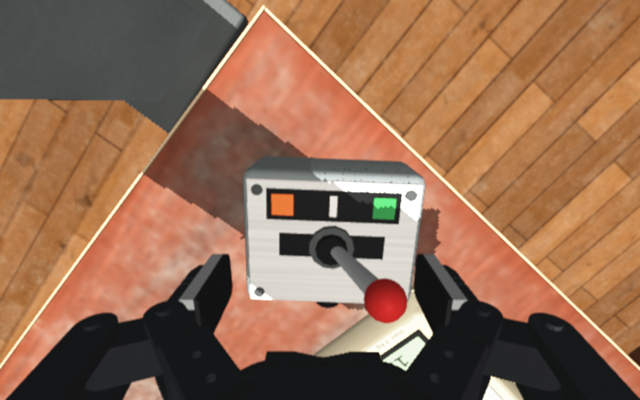

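```bash
python3 -m jog '[[0,0,0,0,0,0,-1],[0,0,0,0,0,0,-1],[0,0,0,0,0,0,-1],[0,0,0,0,0,0,-1],[0,0,0,0,0,0,-1]]' 25
python3 - <<'E'
from h import *
c=get_calibration("wrist")
print(onz(c,(331,246),.062),onz(c,(386,300),.105)); to([.499,.0895,.257],38.4)
E
```

```text
time_s: 3.75
eef_pos: [0.4998, 0.0896, 0.2585]
eef_rot: [[-0.62, 0.785, 0.003], [0.785, 0.62, 0.002], [-0.001, 0.004, -1.0]]
ft_force: [-0.2, 0.5, -0.0]
finger_gap: 0.0853
[0.50753245 0.09006612 0.062     ] [0.52980404 0.10009495 0.105     ]
t 3.75 pos [0.4998 0.0896 0.2585] shift cm [ 0.04 -0.07  0.15]
yang now 38.29 turn -0.11
```

```bash
python3 - <<'E'
from h import *
im=snap("wrist","w3.png");c=get_calibration("wrist"); to([.499,.0895,.257],38.4)
h=cv2.cvtColor(im,cv2.COLOR_RGB2HSV); m=((h[...,0]<6)|(h[...,0]>174))&(h[...,1]>200)&(h[...,2]>120)
n,l,st,ce=cv2.connectedComponentsWithStats(m.astype(np.uint8)); 
for i in range(1,n):
  if st[i,4]>200: print(st[i],ce[i],onz(c,ce[i],.105))
E
```

```text
t 3.8 pos [0.4996 0.0896 0.2581] shift cm [ 0.03 -0.05  0.11]
yang now 38.29 turn -0.11
[349 265  37  35 978] [367.30981595 281.75255624] [0.51638646 0.10212097 0.105     ]
```

View pics/w3.png

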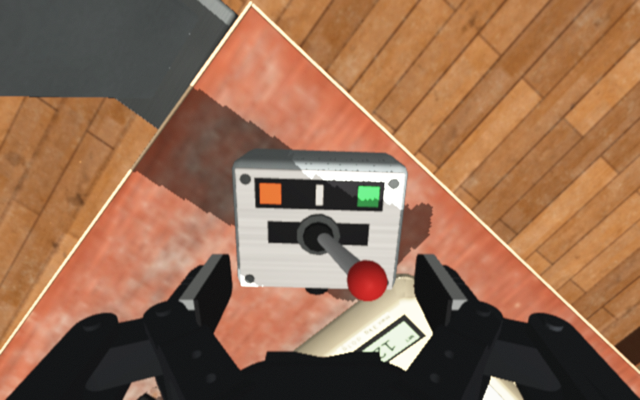

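```bash
python3 -m jog '[[0,-0.1,0.1,0,0,0,0],[0,0,0,0,0,0,0.2],[0,0,0,0,0,0,0.44],[0,0,0,0,0,0,0.44],[0,0,0,0,0,0,0.44]]' 40
python3 -m jog '[[0,0,0,0,0,0,0.44],[0,0,0,0,0,0,0.44],[0,0,0,0,0,0,0.44],[0,0,0,0,0,0,0.44],[0,0,0,0,0,0,0.44]]' 40
python3 - <<'E'
from h import *
im=snap("wrist","w4.png")
E
```

```text
time_s: 4.22
eef_pos: [0.5023, 0.0917, 0.2588]
eef_rot: [[-0.621, 0.784, 0.013], [0.784, 0.621, 0.005], [-0.004, 0.013, -1.0]]
ft_force: [3.8, 3.3, 2.8]
finger_gap: 0.0253
time_s: 4.63
eef_pos: [0.4975, 0.0884, 0.255]
eef_rot: [[-0.619, 0.785, -0.002], [0.785, 0.619, -0.001], [0.001, -0.002, -1.0]]
ft_force: [-0.2, 0.7, -1.4]
finger_gap: 0.0238
```

View pics/w4.png

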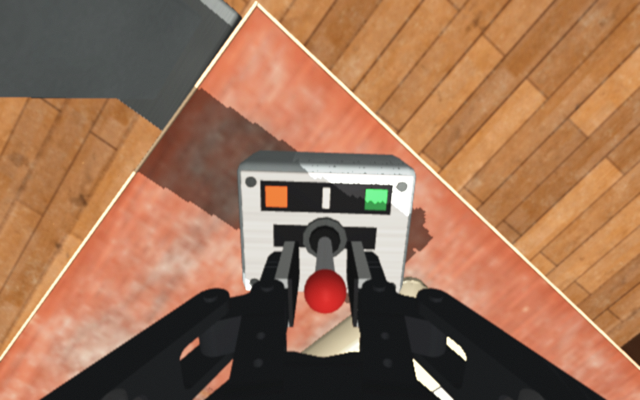

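```bash
python3 -m jog '[[0,0,0,0,0,0,0.1],[0,0,0,0,0,0,-0.5],[0,0,0,0,0,0,-0.5],[0,0,0,0,0,0,-0.5],[0,0,0,0,0,0,-0.5]]'
python3 -m jog '[[0,0,-2,0,0,0,-0.5],[0,0,-4,0,0,0,-0.5],[0,0,-4,0,0,0,-0.5],[0,0,-4,0,0,0,-0.5],[0,0,-1,0,0,7,-0.5]]'
python3 - <<'E'
from h import *
im=snap("wrist","w5.png"); to([.565,-.27,.4],-9.7); print(bot.state()["joint_positions"])
E
```

```text
time_s: 5.1
eef_pos: [0.4982, 0.0889, 0.2557]
eef_rot: [[-0.62, 0.785, -0.0], [0.785, 0.62, -0.0], [-0.0, -0.0, -1.0]]
ft_force: [-0.7, -0.2, 0.5]
finger_gap: 0.0638
time_s: 5.52
eef_pos: [0.5006, 0.0886, 0.4126]
eef_rot: [[-0.517, 0.856, 0.011], [0.856, 0.517, 0.005], [-0.002, 0.012, -1.0]]
ft_force: [0.2, 0.2, 0.6]
finger_gap: 0.0641
t 5.5667 pos [0.5006 0.0887 0.4122] shift cm [-34.13 -12.8    1.11]
yang now 30.71 turn 40.41
[-0.77244305  0.10213286  0.55262261  1.95120711 -0.06320199  1.09206706
  0.34236378]
```

View pics/w5.png

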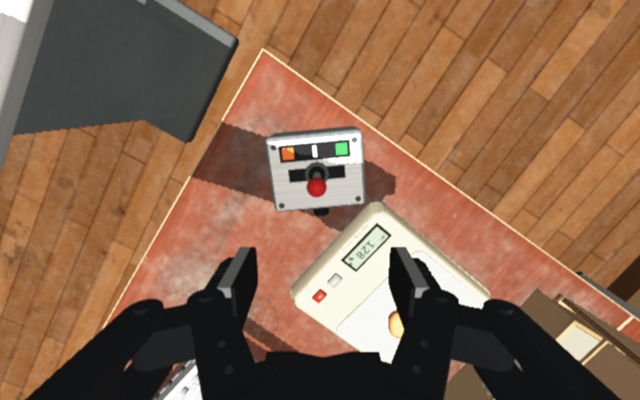

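The lever stands upright, with its knob at about (317,187) in line with the white mark at (315,152). Next I move over the conveyor.

```bash
python3 -m jog '[[-3.8,-1.42,0,0,0,0,-1],[-3.8,-1.42,0,0,0,0,-1],[-3.8,-1.42,0,0,0,0,-1],[-3.8,-1.42,0,0,0,0,-1],[-3.8,-1.42,0,0,0,0,-1]]'
python3 -m jog '[[-3.8,-1.42,0,0,0,0,-1],[-3.8,-1.42,0,0,0,0,-1],[-3.8,-1.42,0,0,0,0,-1],[-3.8,-1.42,0,0,0,0,-1],[0,0,0,0,0,6.8,-1]]'
python3 -m jog '[[0,0,0,0,0,6.8,-1],[0,0,0,0,0,6.8,-1],[0,0,0,0,0,6.8,-1],[0,0,0,0,0,6.8,-1],[0,0,0,0,0,6.4,-1]]'
python3 -m jog '[[0,0,0,0,0,0,-1],[0,0,0,0,0,0,-1],[0,0,0,0,0,0,-1],[0,0,0,0,0,0,-1],[0,0,0,0,0,0,-1]]'
python3 - <<'E'
from h import *
im=snap("wrist","w6.png"); to([.565,-.27,.4],-9.7); c=get_calibration("wrist")
print(c); np.savez("c6.npz",**c); print(bot.state()["joint_positions"])
for q in("packet","conveyor"): print(q,[(round(r["p"],2),r["rect"]) for r in trace(q,"wrist")[:2]])
r=trace("packet","wrist")
if r:
  m=r[0]["region"]; np.save("pk6.npy",m); print(cv2.minAreaRect(np.argwhere(m)[:,::-1].astype(np.float32)))
E
```

```text
time_s: 5.98
eef_pos: [0.5357, -0.1119, 0.4047]
eef_rot: [[-0.521, 0.853, -0.001], [0.853, 0.521, 0.0], [0.001, -0.001, -1.0]]
ft_force: [1.1, -0.1, -0.3]
finger_gap: 0.0855
time_s: 6.4
eef_pos: [0.5633, -0.2808, 0.4053]
eef_rot: [[-0.402, 0.916, -0.001], [0.916, 0.402, -0.009], [-0.008, -0.005, -1.0]]
ft_force: [-1.4, -2.2, 0.8]
finger_gap: 0.0854
time_s: 6.82
eef_pos: [0.5662, -0.2696, 0.4041]
eef_rot: [[0.163, 0.987, -0.002], [0.987, -0.163, 0.001], [0.0, -0.002, -1.0]]
ft_force: [0.1, -0.0, -0.5]
finger_gap: 0.0853
time_s: 7.23
eef_pos: [0.5665, -0.2698, 0.4055]
eef_rot: [[0.157, 0.988, -0.0], [0.988, -0.157, 0.0], [0.0, -0.0, -1.0]]
ft_force: [-0.3, 0.5, 0.5]
finger_gap: 0.0852
t 7.2833 pos [ 0.5665 -0.2698  0.4056] shift cm [-0.04 -0.15  0.56]
yang now -9.06 turn 0.64
{'fov_y': 65.026312423389, 'cx': 322.590826180952, 'cy': 197.94883290401276, 'rvec': array([-2.83202035,  0.22425137,  0.03371065]), 'tvec': array([-0.60235308, -0.20721419,  0.32705685])}
[-0.29594069  0.45643343  0.884924    1.68534878 -0.37786586  1.18116583
  0.52705658]
packet [(0.87, [248.8, 130.8, 144.7, 91.0])]
conveyor [(0.94, [217.5, 55.3, 217.9, 312.4])]
((320.5968933105469, 174.9565887451172), (84.79422760009766, 142.8953094482422), 85.84036254882812)
```

View pics/w6.png

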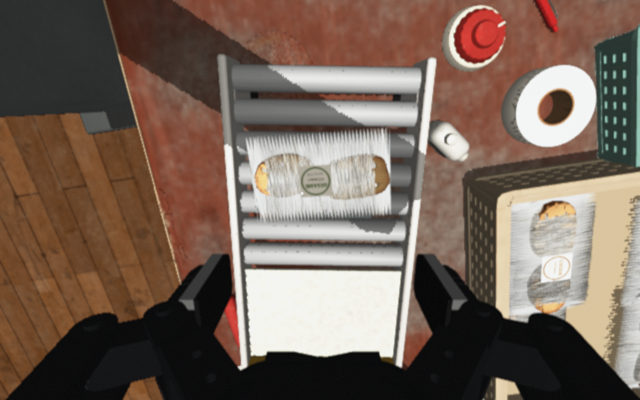

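```bash
python3 - <<'E'
from h import *
c=dict(np.load("c6.npz"))
L=[onz(c,u,.088) for u in((219,55),(231,245))]; R=[onz(c,u,.088) for u in((436,58),(419,245))]
for a in L+R: print(a.round(4))
for a in(L,R):
  d=a[1]-a[0]; print("cx dir",np.degrees(np.arctan2(d[1],d[0])), )
d=R[0]-L[0];print("y dir",np.degrees(np.arctan2(d[1],d[0])),np.linalg.norm(d))
mid=(L[0]+R[0])/2; mid2=(L[1]+R[1])/2;print("mids",mid,mid2)
m=np.load("pk6.npy").astype(np.uint8)
cn=max(cv2.findContours(m,0,1)[0],key=cv2.contourArea)[:,0].astype(float)
P=np.array([onz(c,u,.084)[:2] for u in cn])
r=cv2.minAreaRect((P*1000).astype(np.float32));print(r);print(cv2.boxPoints(r)/1000)
for u in((245,268),(402,268)): print("plate edge",onz(c,u,.073))
E
```

```text
[ 0.4992 -0.1449  0.088 ]
[ 0.4667 -0.3164  0.088 ]
[ 0.6782 -0.1757  0.088 ]
[ 0.6525 -0.346   0.088 ]
cx dir -100.72321106106392
cx dir -98.56824213102323
y dir -9.778646473762015 0.18167757559201747
mids [ 0.58867564 -0.16030933  0.088     ] [ 0.55961098 -0.33118808  0.088     ]
((566.2950439453125, -262.8849792480469), (82.5443115234375, 132.87521362304688), 84.46456909179688)
[[ 0.49618608 -0.297556  ]
 [ 0.6284417  -0.31037334]
 [ 0.63640404 -0.22821397]
 [ 0.50414836 -0.21539664]]
plate edge [ 0.46909206 -0.35171015  0.073     ]
plate edge [ 0.63644494 -0.37839812  0.073     ]
```

```bash
python3 -m jog '[[2,0,0,0,0,0.65,-1],[2.5,0,0,0,0,0,-1],[2.5,0,0,0,0,0,-1],[0.6,0,3,0,0,0,-1],[0,0,3,0,0,0,-1]]'
python3 - <<'E'
from h import *
to([.578,-.1915,.258],-9.7)
E
```

```text
time_s: 7.85
eef_pos: [0.5819, -0.1914, 0.347]
eef_rot: [[0.163, 0.987, 0.006], [0.987, -0.163, 0.001], [0.002, 0.006, -1.0]]
ft_force: [0.3, 0.5, -0.0]
finger_gap: 0.0855
t 7.85 pos [ 0.5819 -0.1914  0.347 ] shift cm [-0.09 -0.44  8.9 ]
yang now -9.38 turn 0.32
```

```bash
python3 -m jog '[[0,-0.3,2.5,0,0,0.3,-1],[0,0,2.5,0,0,0,-1],[0,0,2.5,0,0,0,-1],[0,0,1.2,0,0,0,-1],[0,0,0,0,0,0,-1]]'
python3 -m jog '[[0,0,0,0,0,0,-1],[0,0,0,0,0,0,-1],[0,0,0,0,0,0,-1],[0,0,0,0,0,0,-1],[0,0,0,0,0,0,-1]]'
python3 - <<'E'
from h import *
to([.578,-.1915,.2395],-9.7)
snap("wrist","w7.png");im=snap("side","d7.png"); 
cv2.imwrite("pics/d7c.png",cv2.resize(im[100:300,250:420,::-1],None,fx=3.4,fy=3,interpolation=2))
c=get_calibration("side");print([proj(c,p) for p in ([.578,-.1915,.08],)])
E
```

```text
time_s: 8.27
eef_pos: [0.5749, -0.1934, 0.2555]
eef_rot: [[0.174, 0.985, -0.006], [0.985, -0.174, 0.002], [0.0, -0.006, -1.0]]
ft_force: [-1.5, 0.3, 0.5]
finger_gap: 0.0855
time_s: 8.68
eef_pos: [0.5768, -0.1946, 0.2599]
eef_rot: [[0.175, 0.985, 0.002], [0.985, -0.175, -0.0], [0.0, 0.002, -1.0]]
ft_force: [-0.2, -0.1, 0.2]
finger_gap: 0.0854
t 8.6833 pos [ 0.5768 -0.1946  0.2599] shift cm [0.32 0.06 2.04]
yang now -10.07 turn -0.37
[array([[316.53010144, 207.61125106]])]
```

View pics/w7.png

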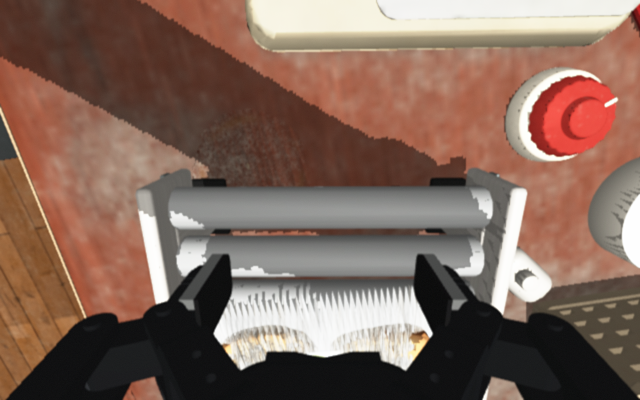

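View pics/d7c.png

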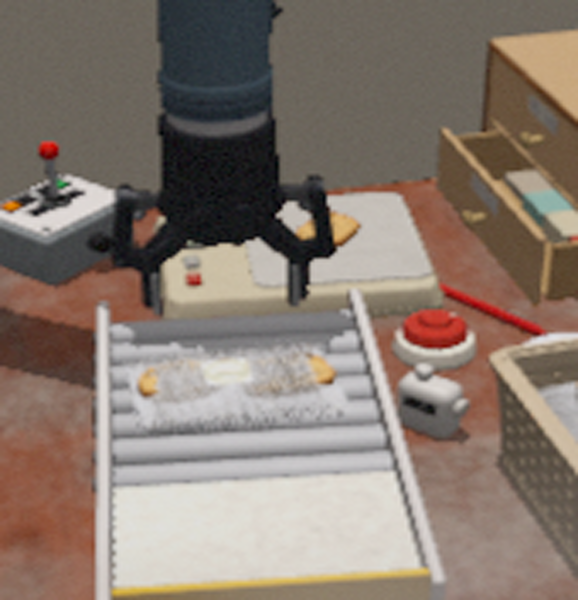

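```bash
python3 - <<'E'
from h import *
c=get_calibration("side")
P=np.array(bot.state()["eef_pos"]);E=np.array(bot.state()["eef_rot"])
for t in(.155,.160,.165,.173):
  print(t,(proj(c,[P+E@[0,-.05,t],P+E@[0,.05,t]])-[250,100])*[3.4,3])
w=get_calibration("wrist")
C=np.array([.5605,-.3254]);u=np.array([-.1685,-.9857]);v=np.array([.9857,-.1685])
def cv_(p): return ((p[:2]-C)@u).round(4),((p[:2]-C)@v).round(4)
for uv,z in(((330,189),.075),((330,276),.08),((230,282),.08),((420,285),.08),((155,185),.088),((160,300),.088),((525,187),.088),((510,300),.088)):
  print(uv,cv_(onz(w,uv,z)))
print("tcp",cv_(P))
E
```

```text
0.155 [[151.09271807 302.64959744]
 [297.46185304 294.79180364]]
0.16 [[151.5081082  308.08807317]
 [297.50168567 300.22497627]]
0.165 [[151.92137321 313.49872577]
 [297.54131547 305.6304822 ]]
0.173 [[152.5782175  322.09842858]
 [297.60430509 314.22227027]]
(330, 189) (np.float64(-0.1656), np.float64(-0.0017))
(330, 276) (np.float64(-0.1188), np.float64(-0.0018))
(230, 282) (np.float64(-0.1155), np.float64(-0.0555))
(420, 285) (np.float64(-0.1129), np.float64(0.0468))
(155, 185) (np.float64(-0.1717), np.float64(-0.0825))
(160, 300) (np.float64(-0.1101), np.float64(-0.0901))
(525, 187) (np.float64(-0.1696), np.float64(0.088))
(510, 300) (np.float64(-0.1088), np.float64(0.0915))
tcp (np.float64(-0.1319), np.float64(-0.0062))
```

```bash
python3 -m jog '[[0.7,0,0.3,0,0,-0.35,-1],[0,0,0.5,0,0,0,-1],[0,0,0.5,0,0,0,-1],[0,0,0.5,0,0,0,-1],[0,0,0.2,0,0,0,-1]]'
python3 -m jog '[[0,0,0,0,0,0,-1],[0,0,0,0,0,0,-1],[0,0,0,0,0,0,-1],[0,0,0,0,0,0,-1],[0,0,0,0,0,0,-1]]'
python3 - <<'E'
from h import *
to([.578,-.1915,.2395],-9.7)
snap("wrist","w8.png")
E
```

```text
time_s: 9.2
eef_pos: [0.577, -0.1871, 0.2373]
eef_rot: [[0.169, 0.986, -0.002], [0.986, -0.169, 0.0], [-0.0, -0.002, -1.0]]
ft_force: [-0.1, -0.8, -0.3]
finger_gap: 0.0851
time_s: 9.62
eef_pos: [0.5776, -0.1876, 0.2389]
eef_rot: [[0.169, 0.986, 0.0], [0.986, -0.169, -0.0], [-0.0, 0.001, -1.0]]
ft_force: [-0.0, -0.1, -0.9]
finger_gap: 0.0855
t 9.6167 pos [ 0.5776 -0.1876  0.2389] shift cm [-0.38  0.1  -0.06]
yang now -9.73 turn -0.03
```

View pics/w8.png

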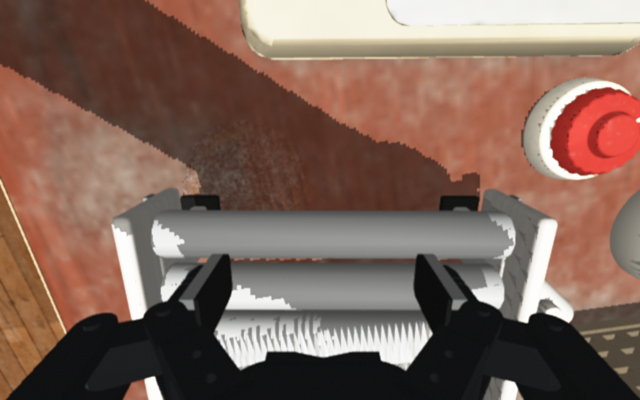

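```bash
python3 -m jog '[[-0.4,0,0,0,0,0,-1],[-0.8,0,0,0,0,0,-1],[-0.8,0,0,0,0,0,-1],[-0.8,0,0,0,0,0,-1],[-0.8,0,0,0,0,0,-1]]'
python3 -m jog '[[-0.8,0,0,0,0,0,-1],[-0.8,0,0,0,0,0,-1],[-0.8,0,0,0,0,0,-1],[-0.8,0,0,0,0,0,-1],[-0.8,0,0,0,0,0,-1]]'
python3 - <<'E'
from h import *
to([.578,-.1915,.2395],-9.7)
snap("wrist","w9.png");im=snap("side","d9.png"); 
cv2.imwrite("pics/d9c.png",cv2.resize(im[100:340,250:420,::-1],None,fx=3,fy=2.5,interpolation=2))
E
```

```text
time_s: 10.08
eef_pos: [0.571, -0.2244, 0.2388]
eef_rot: [[0.17, 0.985, 0.0], [0.985, -0.17, -0.0], [-0.0, 0.0, -1.0]]
ft_force: [0.0, -0.2, 0.2]
finger_gap: 0.0851
time_s: 10.5
eef_pos: [0.5645, -0.2632, 0.2387]
eef_rot: [[0.169, 0.986, -0.0], [0.986, -0.169, 0.0], [0.0, -0.0, -1.0]]
ft_force: [-0.4, 1.2, 0.7]
finger_gap: 0.0852
t 10.5 pos [ 0.5645 -0.2632  0.2387] shift cm [ 7.29  0.12 -0.08]
yang now -9.73 turn -0.03
```

View pics/d9c.png

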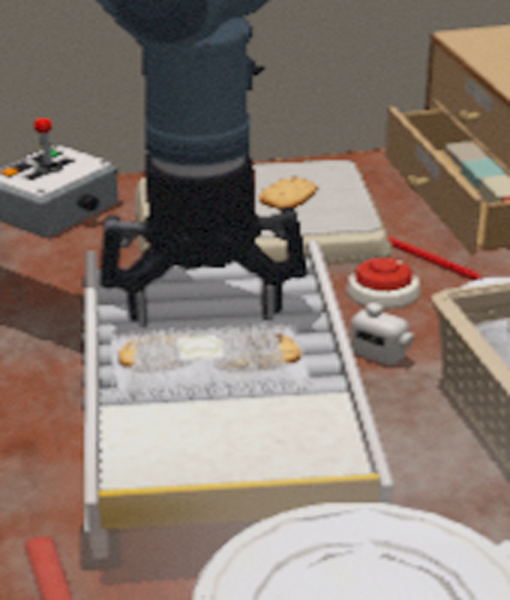

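View pics/w9.png

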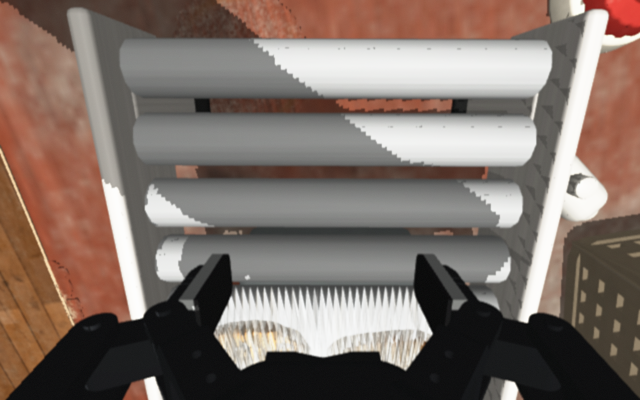

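```bash
python3 -m jog '[[-0.8,0,0,0,0,0,-1],[-0.8,0,0,0,0,0,-1],[-0.8,0,0,0,0,0,-1],[-0.8,0,0,0,0,0,-1],[-0.8,0,0,0,0,0,-1]]'
python3 -m jog '[[-0.8,0,0,0,0,0,-1],[-0.8,0,0,0,0,0,-1],[-0.8,0,0,0,0,0,-1],[-0.7,0,0,0,0,0,-1],[-0.5,0,0,0,0,0,-1]]'
python3 -m jog '[[-0.4,0,0,0,0,0,-1],[-0.4,0,0,0,0,0,-1],[-0.4,0,0,0,0,0,-1],[-0.4,0,0,0,0,0,-1],[-0.4,0,0,0,0,0,-1]]'
python3 - <<'E'
from h import *
P=np.array(bot.state()["eef_pos"]);C=np.array([.5605,-.3254]);print((P[:2]-C)@[-.1685,-.9857])
im=snap("side","d10.png");cv2.imwrite("pics/d10c.png",cv2.resize(im[100:340,250:420,::-1],None,fx=3,fy=2.5,interpolation=2))
im=snap("scene","s10.png");cv2.imwrite("pics/s10c.png",cv2.resize(im[150:360,270:450,::-1],None,fx=3,fy=2.8,interpolation=2))
E
```

```text
time_s: 11.02
eef_pos: [0.5577, -0.3027, 0.2387]
eef_rot: [[0.169, 0.986, -0.0], [0.986, -0.169, -0.0], [-0.0, -0.0, -1.0]]
ft_force: [-0.5, 0.1, 0.1]
finger_gap: 0.0853
time_s: 11.43
eef_pos: [0.5514, -0.3386, 0.2387]
eef_rot: [[0.17, 0.985, -0.0], [0.985, -0.17, -0.001], [-0.001, -0.0, -1.0]]
ft_force: [-0.7, -0.3, 0.3]
finger_gap: 0.0852
time_s: 11.85
eef_pos: [0.5486, -0.357, 0.2386]
eef_rot: [[0.168, 0.986, -0.0], [0.986, -0.168, 0.0], [0.0, -0.0, -1.0]]
ft_force: [0.3, 0.3, -0.1]
finger_gap: 0.0853
0.03319553289248221
```

View pics/d10c.png

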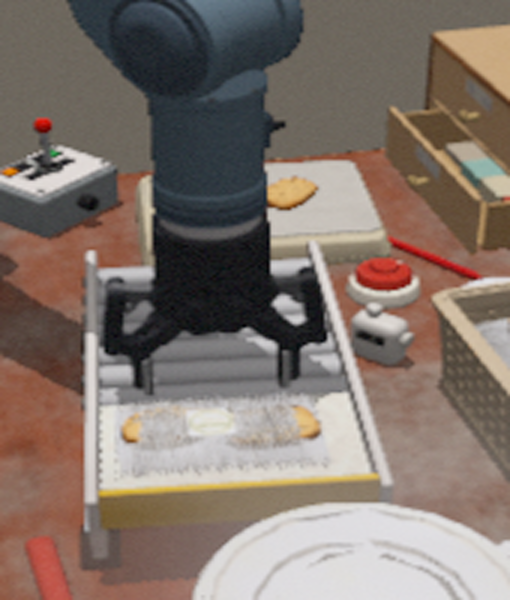

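View pics/s10c.png

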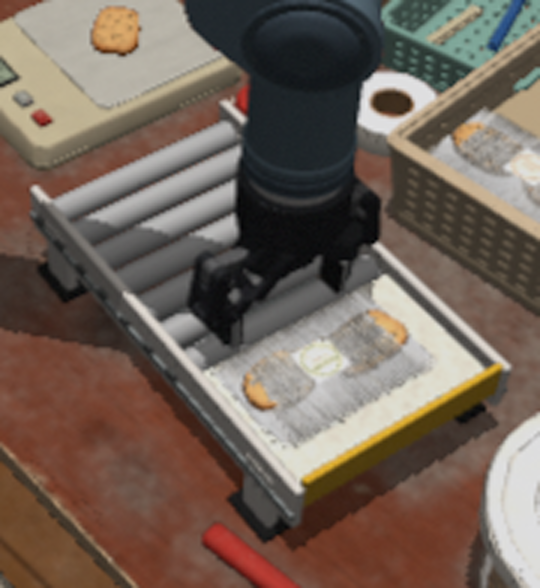

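```bash
python3 -m jog '[[-0.4,0,0,0,0,0,-1],[-0.4,0,0,0,0,0,-1],[-0.4,0,0,0,0,0,-1],[-0.4,0,0,0,0,0,-1],[-0.3,0,0,0,0,0,-1]]'
python3 -m jog '[[-0.15,0,0,0,0,0,-1],[-0.15,0,0,0,0,0,-1],[-0.15,0,0,0,0,0,-1],[-0.15,0,0,0,0,0,-1],[-0.1,0,0,0,0,0,-1]]'
python3 - <<'E'
from h import *
P=np.array(bot.state()["eef_pos"]);C=np.array([.5605,-.3254]);print((P[:2]-C)@[-.1685,-.9857])
im=snap("side","d11.png");cv2.imwrite("pics/d11c.png",cv2.resize(im[210:340,260:420,::-1],None,fx=4.8,fy=4.5,interpolation=2))
E
```

```text
time_s: 12.37
eef_pos: [0.545, -0.3764, 0.2387]
eef_rot: [[0.169, 0.986, -0.0], [0.986, -0.169, -0.0], [-0.0, -0.0, -1.0]]
ft_force: [-1.2, 1.1, -0.2]
finger_gap: 0.0858
time_s: 12.78
eef_pos: [0.5442, -0.3826, 0.2387]
eef_rot: [[0.169, 0.986, 0.0], [0.986, -0.169, -0.0], [-0.0, 0.0, -1.0]]
ft_force: [-0.3, -0.2, 0.1]
finger_gap: 0.0854
0.05916968829671686
```

View pics/d11c.png

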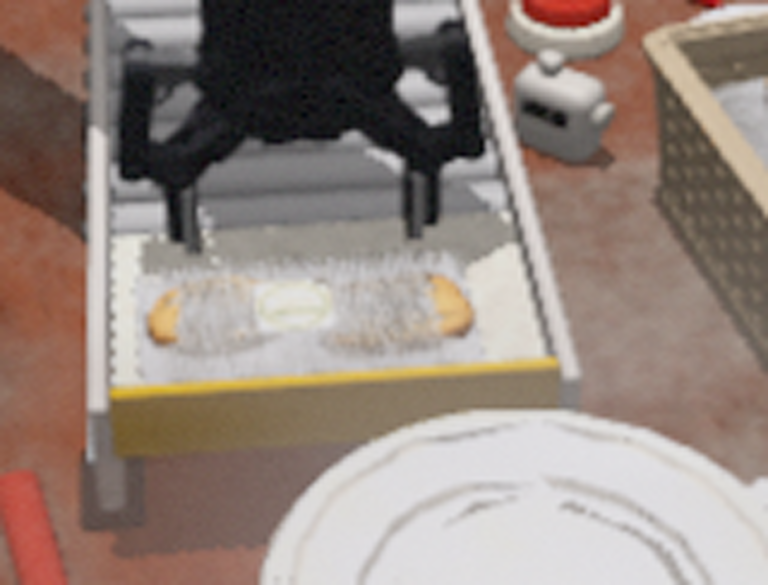

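```bash
for i in 1 ; do python3 -m jog '[[-0.1,0,0,0,0,0,-1],[-0.1,0,0,0,0,0,-1],[-0.1,0,0,0,0,0,-1],[0,0,0,0,0,0,-1],[0,0,0,0,0,0,-1]]'; done | egrep 'pos|force'
python3 -m jog '[[-0.1,0,0,0,0,0,-1],[-0.1,0,0,0,0,0,-1],[0,0,0,0,0,0,-1],[0,0,0,0,0,0,-1],[0,0,0,0,0,0,-1]]' | egrep 'pos|force'
```

```text
eef_pos: [0.5437, -0.3854, 0.2387]
ft_force: [-0.0, 0.6, 0.0]
eef_pos: [0.5439, -0.3861, 0.2386]
ft_force: [0.4, 5.8, 2.5]
```

```bash
python3 -m jog '[[-0.05,0,0,0,0,0,-1],[0,0,0,0,0,0,-1],[0,0,0,0,0,0,-1],[0,0,0,0,0,0,-1],[0,0,0,0,0,0,-1]]'
python3 -m jog '[[0.2,0,0,0,0,0,-1],[0.8,0,0,0,0,0,-1],[1.5,0,0,0,0,0,-1],[2,0,-2,0,0,0,-1],[2,0,-4,0,0,0,-1]]'
python3 -m jog '[[0,0,-4,0,0,0,-1],[0,0,-4,0,0,0,-1],[-4,0,-3,0,0,0,-1],[-4,0,0,0,0,0,-1],[-4,0,0,0,0,0,-1]]'
python3 -m jog '[[4,0,0,0,0,0,-1],[4,0,0,0,0,0,-1],[0,0,0,0,0,0,-1],[0,0,0,0,0,0,-1],[0,0,0,0,0,0,-1]]'
python3 - <<'E'
from h import *
im=snap("wrist","w12.png");np.savez("c12.npz",**get_calibration("wrist"))
im=snap("side","d12.png");cv2.imwrite("pics/d12c.png",cv2.resize(im[130:340,240:420,::-1],None,fx=3.6,fy=2.8,interpolation=2))
im=snap("scene","s12.png");cv2.imwrite("pics/s12c.png",cv2.resize(im[210:350,320:450,::-1],None,fx=4.5,fy=4,interpolation=2))
E
```

```text
time_s: 14.08
eef_pos: [0.5439, -0.3862, 0.2386]
eef_rot: [[0.168, 0.986, -0.0], [0.986, -0.168, 0.004], [0.004, -0.001, -1.0]]
ft_force: [0.4, 6.0, 2.9]
finger_gap: 0.0851
time_s: 14.5
eef_pos: [0.5517, -0.3237, 0.2915]
eef_rot: [[0.17, 0.985, -0.01], [0.985, -0.17, 0.002], [0.0, -0.01, -1.0]]
ft_force: [0.4, 0.9, -0.1]
finger_gap: 0.0857
time_s: 14.92
eef_pos: [0.5359, -0.438, 0.4045]
eef_rot: [[0.165, 0.986, 0.005], [0.986, -0.165, -0.005], [-0.004, 0.006, -1.0]]
ft_force: [0.2, -0.0, -1.3]
finger_gap: 0.0852
time_s: 15.33
eef_pos: [0.5485, -0.3577, 0.4007]
eef_rot: [[0.167, 0.986, -0.0], [0.986, -0.167, -0.002], [-0.002, -0.0, -1.0]]
ft_force: [-0.5, -0.9, -0.3]
finger_gap: 0.0853
```

View pics/w12.png

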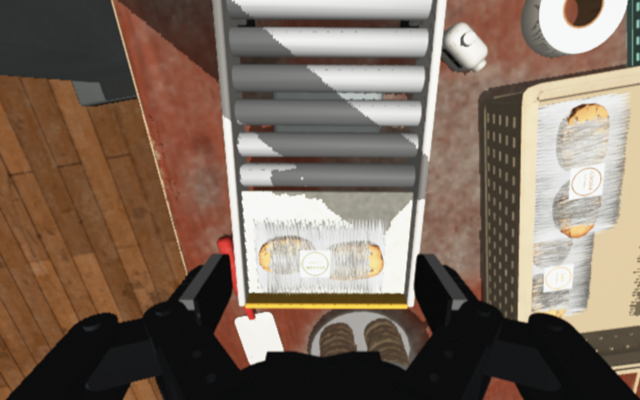

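View pics/s12c.png

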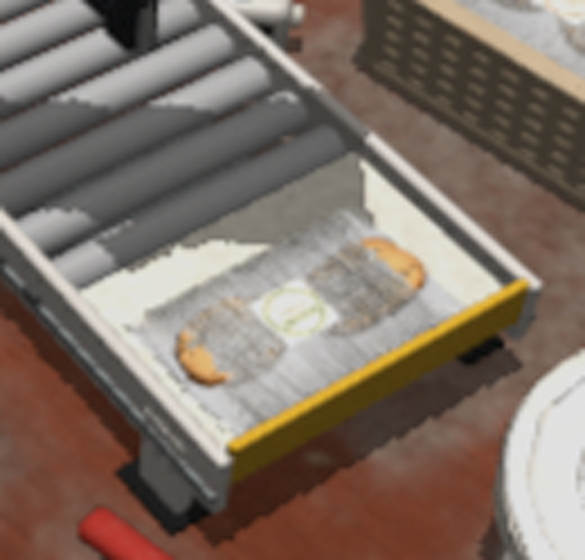

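View pics/d12c.png

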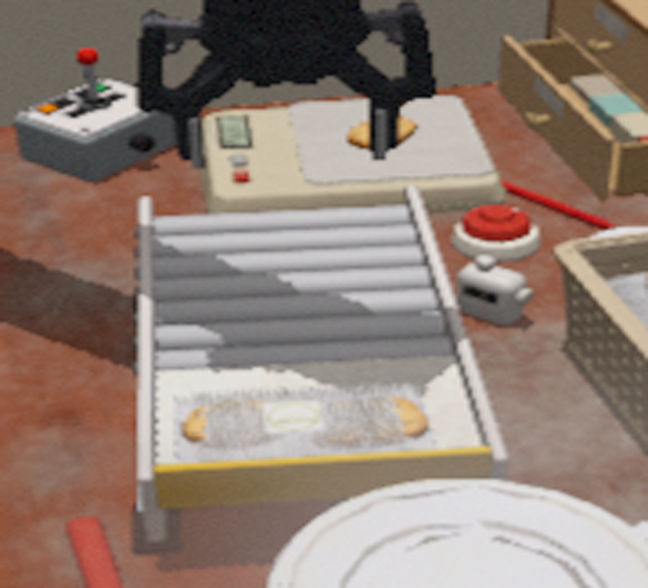

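```bash
python3 - <<'E'
from h import *
im=cv2.imread("pics/w12.png");cv2.imwrite("pics/w12c.png",cv2.resize(im[180:315,220:440],None,fx=3.6,fy=4,interpolation=2))
c=dict(np.load("c12.npz"))
r=trace("packet","wrist"); m=r[0]["region"].astype(np.uint8);print(r[0]["p"],r[0]["rect"])
cn=max(cv2.findContours(m,0,1)[0],key=cv2.contourArea)[:,0].astype(float)
P=np.array([onz(c,u,.082)[:2] for u in cn]);q=cv2.minAreaRect((P*1000).astype(np.float32));print(q);b=cv2.boxPoints(q)
C=np.array([.5605,-.3254]);u=np.array([-.1685,-.9857]);v=np.array([.9857,-.1685])
for p in b/1000: print(((p-C)@u).round(4),((p-C)@v).round(4))
e=[onz(c,x,.093)[:2] for x in((250,295),(405,295))];print([((p-C)@u).round(4) for p in e],np.degrees(np.arctan2(*(e[1]-e[0])[::-1])))
E
```

```text
0.69 [251.8, 220.5, 134.1, 72.4]
((532.1195068359375, -432.9590759277344), (83.77119445800781, 132.196533203125), 80.28330993652344)
0.1527 -0.076
0.1527 0.0562
0.0689 0.0563
0.0689 -0.0759
[np.float64(0.1488), np.float64(0.1488)] -9.717012816887328
```

View pics/w12c.png

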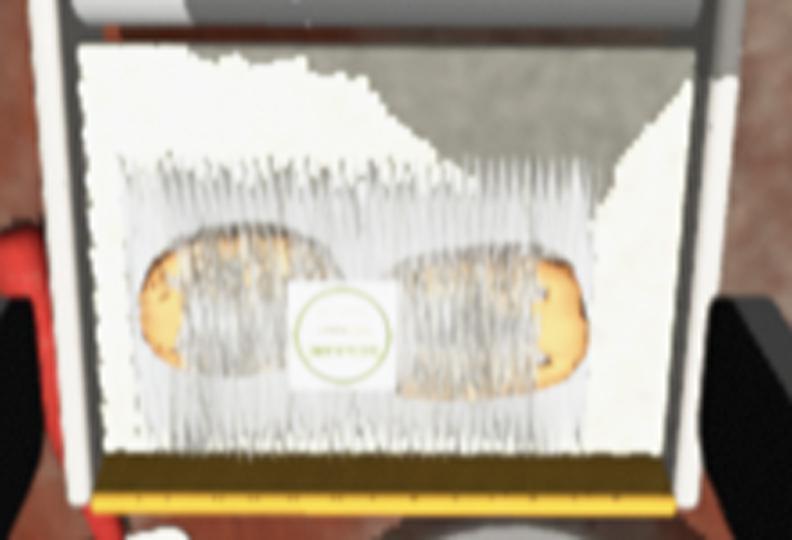

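```bash
python3 - <<'E'
from h import *
c1,c2=get_calibration("scene"),get_calibration("side")
snap("scene","s13.png")
for n in("s13","d12"):
  h=cv2.cvtColor(cv2.imread(f"pics/{n}.png"),cv2.COLOR_BGR2HSV)
  m=((h[...,0]<6)|(h[...,0]>174))&(h[...,1]>180)&(h[...,2]>110)
  k,l,st,ce=cv2.connectedComponentsWithStats(m.astype(np.uint8))
  c=c1 if n=="s13" else c2; e=proj(c,[[.4988,.0885,.11],[.516,.102,.105],[.482,.075,.105]])
  print(n,"expected off/fwd/rev",e.round(1).tolist(),[x.round(1).tolist() for i,x in enumerate(ce) if i and st[i,4]>8 and np.linalg.norm(x-e[0])<25])
print(bot.close_job())
E
```

```text
s13 expected off/fwd/rev [[219.0, 159.9], [221.8, 155.7], [217.0, 167.2]] [[218.6, 158.8]]
d12 expected off/fwd/rev [[264.5, 149.5], [270.0, 148.3], [259.3, 154.0]] [[264.0, 149.3]]
the job is handed in; nothing more can be done
None
```

I set the lever to off first, then slid the packet onto the white plate against the yellow stop, and handed the job in at about 15.5 s of the 48 s allowed.

- **Lever:** I closed the open jaws around the knob until it was centred, then backed off. In the last scene and side pictures the knob is within about 1 pixel of its upright position, so the lever is still in off.
- **Packet:** I pushed its rear edge with both open fingertips, straight along the rollers, until the wrist force rose to about 6 N against the stop. I then backed off and lifted clear. The last wrist picture shows it lying flat with its front edge at the stop, and its angle agrees with the stop's to within about 0.1°. It sits about 10 mm to one side between the frames.
- **Timer and counter:** Both look unmoved in the pictures, but I did not measure their positions again. The arm did not go near them.
- **A disagreement:** My conveyor-frame estimate is off by 4–11 mm along its length. It put the packet's front edge at 153 mm and the stop at 149 mm instead of the nominal 160 mm. I therefore judged contact by the force rise and the pictures.

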